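# Show the packer which bottle goes in the empty compartment

### The job

Show the packer what to pack next: point down at the cork of the square-bodied bottle on the tray, with the fingertips just above it and held still for two seconds, then point in the same way at the middle of the gift box's empty compartment, fingertips about level with the box's rim or just above, again for two seconds. Then press the plunger of the call bell down gently with the fingertips and let it spring back. Do not point closely at any other bottle, do not touch or move any bottle or the box, and leave everything else on the bench where it is.

Things in the scene. Friction and masses are not known exactly. Their poses are not given: they have to be found in the camera images.
- square_bottle_top (a point): square-bodied glass bottle in earth-coloured bands with a cork in its mouth; body 54 x 54 mm square and 80 mm high with flat sides, then a round neck 26 mm wide with a 36 mm lip, cork 22 mm wide. Stands loose on the tray; this point is the centre of the cork's top, 125 mm above the bottle's underside, z up
- tall_bottle_top (a point): round-bellied tall glass bottle in earth-coloured bands with a cork in its mouth; belly 66 mm wide. Stands loose on the tray; this point is the centre of the cork's top, 145 mm above the bottle's underside, z up
- short_bottle_top (a point): round-bellied short glass bottle in earth-coloured bands with a cork in its mouth; belly 56 mm wide. Stands loose on the tray; this point is the centre of the cork's top, 100 mm above the bottle's underside, z up
- cone_bottle_top (a point): cone-shaped glass bottle in earth-coloured bands with a cork in its mouth; 68 mm wide at the foot, tapering evenly to the neck. Stands loose on the tray; this point is the centre of the cork's top, 135 mm above the bottle's underside, z up
- tray: low dark wooden tray, 240 x 240 mm, rim 28 mm high, floor 10 mm thick, fixed; origin at the centre of its underside, z up, x and y along its sides. The four display bottles stand on it about 110 mm apart, in any order; the tray may be left or right of the bell, the box on the other side
- box: open cardboard gift box, 175 x 175 mm, rim 70 mm high, walls 5 mm, fixed, with a cross divider making 2 x 2 compartments of 80 x 80 mm (centres 42.5 mm from the box's middle along its x and y); origin at the centre of its underside, z up. Three compartments hold a bottle, one is empty
- empty_cell (a point): the middle of the empty compartment, level with the box's rim, 70 mm above the bench; on the compartment's floor lies a flat 50 x 50 x 4 mm paper pad
- packed0_top (a point): round-bellied short bottle standing loose in a compartment of the box, 56 mm wide, 100 mm high; this point is the centre of its cork's top, 105 mm above the bench
- packed1_top (a point): round-bellied short bottle standing loose in a compartment of the box, 56 mm wide, 100 mm high; this point is the centre of its cork's top, 105 mm above the bench
- packed2_top (a point): round-bellied short bottle standing loose in a compartment of the box, 56 mm wide, 100 mm high; this point is the centre of its cork's top, 105 mm above the bench
- bell_top (a point): centre of the top of the call bell's brass plunger cap (28 mm across), 57 mm above the bench when up. The bell is a steel dome 68 mm wide on a 76 mm round wooden foot, fixed to the bench between tray and box
- bell_plunger (a joint): travel of the bell's plunger, m: 0 up, 0.006 fully down; it moves straight down, takes about 2 N to start and 4 N at the bottom, and springs back. It rings at about 0.004
- bowl: empty white ceramic bowl, 120 mm wide, 55 mm high, loose; origin at the centre of its underside. Leave alone
- brush: flat wooden-handled brush about 200 mm long lying loose on the bench. Leave alone
- stopper: loose cork stopper, 28 mm wide at the top, 30 mm high; origin at the centre of its underside. Leave alone
- cork_cup: empty terracotta cup, 72 mm wide, 80 mm high, loose; origin at the centre of its underside. Leave alone
Not all that is in view belongs to the job. What is shaped like the part that bears square_bottle_top but green or yellow is not meant. What is shaped like the part that bears bell_top but turquoise is not meant.

How it is judged:
By the outcome, as a careful person would: the job done as asked, in the order asked, and still so for the second after the job is handed in, with the robot touching nothing.
It also fails if it takes over 58 s, if anything falls off the work surface, if the arm or the gripper's body presses on something with over 40 N, if the wrist force passes 120 N, or if a joint passes its speed limit or range.

### The arm

A 7-joint arm with a two-finger parallel gripper is mounted at the origin on the work surface. World frame = base frame: x ahead of the robot, y to its left, z up, the work surface at z = 0. Lengths are in m, angles in rad, forces in N, time in s.
With the tool pointing down it reaches from about 0.425 to 0.95 m from the base axis. Payload 16.7 kg.
Tool frame: the origin (TCP) lies at the very end of the fingers, on their centre line; the grasp point (between the pads) lies 19 mm behind it; z points along the fingers, y is the line along which they close (so a half turn about z gives the same grasp; the last joint's range is limited). The gripper opens to 94 mm and grips with 3 to 60 N. Pads are 16 mm wide; open, the fingers measure 119 mm over their backs; the gripper's body (75 mm by 177 mm) begins 78 mm behind the grasp point.
Start: joints at [-1.482, 0.426, 0.074, 1.606, -0.034, 1.111, -0.067], TCP at [0.16, 0.656, 0.205] pointing down, gripper open.
Joint ranges: [-2.85, 2.85], [-0.5, 2.14], [-1.23, 1.37], [0.21, 2.46], [-1.02, 4.16], [0.16, 2.05], [-2.73, 2.73]. Speed limits (rad/s): [1.89, 1.89, 2.39, 2.39, 3.01, 3.01, 3.01].

### API

Orientations are given as a unit quaternion [w, x, y, z].
In Python, from workcell import r, eyes gives the robot as it stands.
- The arm moves only by the tool drive_tool, never from a script. Its argument "motion" is a list of rows, each an object with "claw": the opening, from 0 (shut) to 1 (fully open); "delta_pos": the shift along the tool's x, y, z in mm, a list of three; "roll": the turn about the tool's z in rad. A call has 1 to 8 rows; each row shifts and turns the commanded pose from where the row before left it, along the tool's axes as they then stand; what a row does not reach is not made up. A row lasts 1/8 s, in which the tool goes at most 62.5 mm and 10.7 degrees, less where a joint would pass 70% of its speed; a pose out of reach is approached as far as the arm can. A call is refused whole if a number of a shift passes 62.5 or a number of a turn 0.188, either way. A call with a gripper value outside its range is refused whole. The fingers move at their own pace and stop on an object; "squeeze" is the grip in N (left out, the last holds). Time passes only in rows, so rows that do not move let the fingers close. It gives the time, the measured TCP pose, the force, the opening and the grip force at its end, in the units of the state.
- r.observe(): the state, without advancing time (a new reading comes with each control period).
- eyes.grab_frame(name): name is "scene" or "top"; returns a dict with "pixels" (480x640x3 uint8, blue, green, red), "fx", "fy", "cx", "cy" (pixels), "extrinsics" (4x4, takes a point from world to camera coordinates). Camera axes: x right, y down, z forward; pixel columns grow to the right and rows downward; lengths in m; the calibration is good to about 2 mm. A picture is of the moment at which its call begins. There is no depth.
- r.close_job(): hands the job in; it is judged then, once.
The state is a dict: "time": time; "joint_pos": joint angles; "qvel": joint speeds; "tau": joint torques, N m; "position": TCP position; "ee_rot": TCP orientation; "wrist_force": force on the tool from outside, world axes, zero at the start; "torque": the same for the moment, N m; "gripper_width": opening from 0.0 (shut) to 1.0 (fully open); "finger_force": force on a finger pad.
Only numpy, scipy, OpenCV 4.12 (cv2) and the standard library are available. Lean on these libraries where they do the work, as an engineer would, in place of code of your own. Each camera call takes 0.05 s, during which the arm holds its last target. There are 200 camera calls.

## Working session

There is one attempt and no reset: what is moved stays moved. The work goes in short steps, Python scripts to look and compute and a tool call to move; the robot and the scene stay as the last step left them, time stands still between calls to the robot, and variables do not carry over. Pictures are saved under pics/ and viewed, at most 10 in all, crops included, and the job is handed in when it is done.

Besides the shell and the picture viewer there is one more tool, called after "Request:" by a JSON object that holds its "op" and its "data", one argument or row to a line. drive_tool: Moves the arm, as the interface text tells. Its arguments: {"type":"object","properties":{"motion":{"type":"array"},"squeeze":{"type":"number"}},"required":["motion"]}

```bash
mkdir -p pics
python3 - <<'E'
from workcell import r, eyes
import cv2,pickle
s=r.observe();print(s)
for n in("scene","top"):
    f=eyes.grab_frame(n);cv2.imwrite(f"pics/{n}0.png",f["pixels"]);pickle.dump(f,open(n+"0.pkl","wb"));print(n,f["fx"],f["cx"],f["cy"],f["extrinsics"])
E
```

```text
{'time': 0.0, 'joint_pos': array([-1.48147067,  0.42673694,  0.07388079,  1.6066326 , -0.03408125,
        1.11079722, -0.06712644]), 'qvel': array([ 6.99796610e-04, -2.86680294e-04,  8.46977328e-06,  7.87115887e-04,
        6.97027213e-04, -1.43892392e-05, -1.20327494e-03]), 'tau': array([ 6.66588176e-05, -9.35844970e+01,  3.66658509e+00, -4.54164076e+01,
       -4.88139270e-02,  2.03505449e-02,  9.52373080e-05]), 'position': array([0.15962858, 0.65538617, 0.20476194]), 'ee_rot': array([-1.49466553e-05,  1.19167823e-01,  9.92873909e-01, -6.56921672e-04]), 'wrist_force': array([ 0.40777557,  0.09782938, -1.18483467]), 'torque': array([-0.02449909, -0.01018525,  0.01744908]), 'finger_force': 0.0, 'gripper_width': 0.9983520743990734}
scene 436.38902653758834 320.62275852474176 237.82707945278716 [[ 0.0803313   0.99669972 -0.01168574  0.02834977]
 [ 0.5887024  -0.05690176 -0.80634464 -0.21005286]
 [-0.80434841  0.05789529 -0.59133051  1.59336095]
 [ 0.          0.          0.          1.        ]]
top 622.5168150555387 320.4997911868904 235.93448410583392 [[ 1.70267845e-03 -9.99963179e-01 -8.41077074e-03 -5.62202733e-02]
 [-9.87422426e-01 -3.51500565e-04 -1.58103853e-01  5.36809691e-01]
 [ 1.58095076e-01  8.57418368e-03 -9.87386667e-01  1.43082161e+00]
 [ 0.00000000e+00  0.00000000e+00  0.00000000e+00  1.00000000e+00]]
```

View pics/scene0.png

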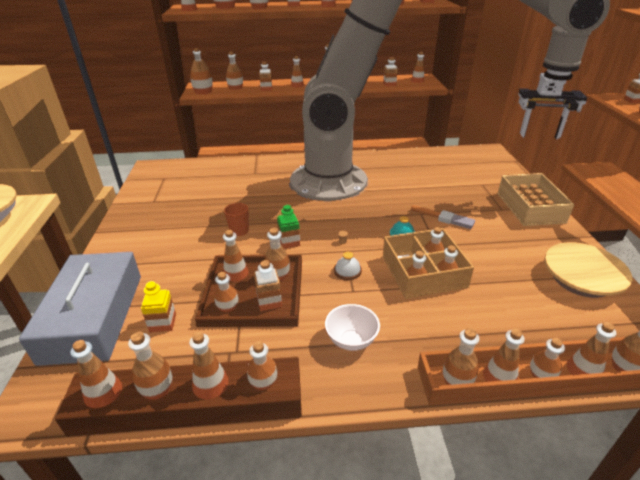

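View pics/top0.png

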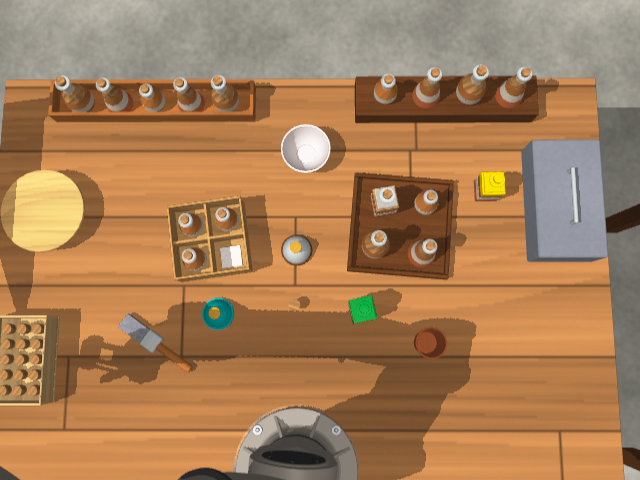

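The top view shows the tray (350–455, 175–278), box (168–250, 197–280), and bell at (296,247). The four tray bottles in the top view are (386,198), (428,200), (376,240) and (425,250), plus the green (362,309) and yellow (492,184) decoys. The one at (386,198), or (267,280) in the scene view, fits because it has square white shoulders and earth-coloured bands. The empty compartment shows its white pad at (231,256). The bell has the steel dome; the turquoise one at (218,313) is a decoy. I'll confirm with an enlarged crop.

Run:
```python
import cv2,numpy as np
t=cv2.imread("pics/top0.png")[165:290,160:460];s=cv2.imread("pics/scene0.png")[220:320,200:480]
a=cv2.resize(t,(780,325),interpolation=cv2.INTER_CUBIC);b=cv2.resize(s,(756,270),interpolation=cv2.INTER_CUBIC)
b=cv2.copyMakeBorder(b,0,0,0,24,cv2.BORDER_CONSTANT)
cv2.imwrite("pics/crop0.png",np.vstack([a,b]))
```

```text
(no output)
```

View pics/crop0.png

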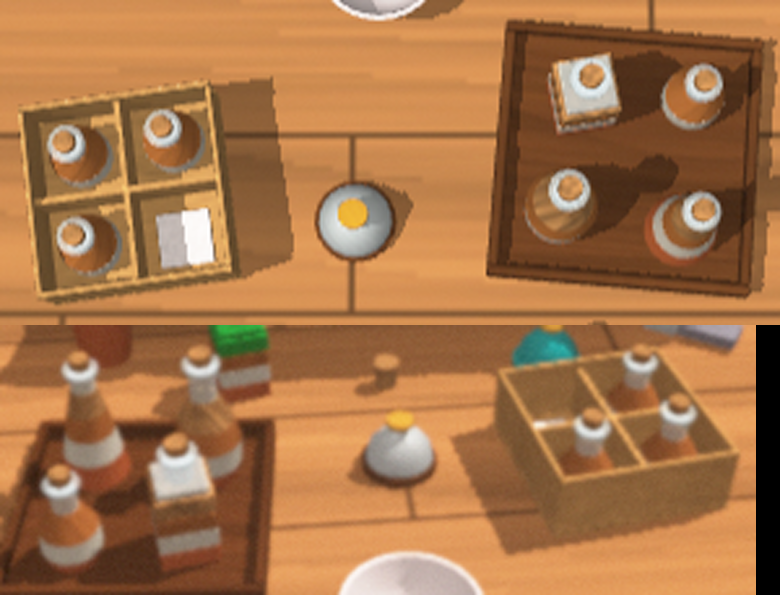

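The crop confirms the square-bodied bottle (cork at about (387,194) top, (265,262) scene), the steel bell, and the empty compartment nearest the bell and robot. Next I'll measure them.

```bash
cat > h.py <<'E'
import numpy as np,cv2,pickle
def ray(f,u,v):
    E=np.array(f["extrinsics"]);R,t=E[:3,:3],E[:3,3]
    return -R.T@t, R.T@np.array([(u-f["cx"])/f["fx"],(v-f["cy"])/f["fy"],1])
def plane(f,u,v,z):
    c,d=ray(f,u,v);return c+d*(z-c[2])/d[2]
def tri(f,a,g,b):
    c1,d1=ray(f,*a);c2,d2=ray(g,*b)
    k=np.linalg.lstsq(np.c_[d1,-d2],c2-c1,rcond=None)[0]
    p,q=c1+k[0]*d1,c2+k[1]*d2;return (p+q)/2,np.linalg.norm(p-q)
def blob(f,u,v,lo,hi,w=10):
    u0,v0=int(u)-w,int(v)-w
    hsv=cv2.cvtColor(f["pixels"][v0:v0+2*w,u0:u0+2*w],cv2.COLOR_BGR2HSV)
    n,l,s,c=cv2.connectedComponentsWithStats(cv2.inRange(hsv,lo,hi))
    i=min(range(1,n),key=lambda i:np.hypot(*(c[i]-w))-s[i,4]*.02);return c[i]+[u0,v0],s[i,4]
T=pickle.load(open("top0.pkl","rb"));S=pickle.load(open("scene0.pkl","rb"))
E
python3 - <<'E'
from h import *
np.set_printoptions(precision=4,suppress=True)
c1=blob(T,387.3,193.8,(5,90,120),(20,255,255));c2=blob(S,265.2,263,(5,90,80),(20,255,255),8)
print("cork",c1,c2,plane(T,*c1[0],.135),tri(T,c1[0],S,c2[0]),tri(T,(387.3,193.8),S,(265.2,262.6)))
for q in[(395,222),(425,196),(379,238),(430,246)]: pass
b1=blob(T,295.4,246.9,(15,150,120),(32,255,255));b2=blob(S,348.1,255.2,(15,120,120),(32,255,255),8)
print("bell",b1,b2,plane(T,*b1[0],.057),plane(S,*b2[0],.057),tri(T,b1[0],S,b2[0]))
P=[plane(T,160+x/2.6,165+y/2.6,.07) for x,y in[(20,107),(208,82),(240,272),(38,298)]]
print("box",np.array(P));print([np.linalg.norm(P[i]-P[i-1]) for i in range(4)])
m=np.mean(P,0); print("cell",m+(P[2]-m)*42.5/87.5, "pad",plane(T,160+185/2.6,165+238/2.6,.009))
Q=[plane(S,200+x/2.7,220+(y-325)/2.7,.07) for x,y in[(497,371),(658,350),(737,455),(560,478)]];m=np.mean(Q,0)
print(np.array(Q),"cell S",m+(Q[0]-m)*42.5/87.5)
for n,(x,y),z in[("tall?",(569,184),.155),("sh",(703,80),.11),("cone",(703,205),.145),("p0",(162,122),.105),("p1",(68,140),.105),("p2",(73,233),.105)]:print(n,plane(T,160+x/2.6,165+y/2.6,z))
E
```

```text
cork (array([387.0606, 193.7727]), np.int32(66)) (array([264.7485, 260.546 ]), np.int32(163)) [ 0.6177 -0.2053  0.135 ] (array([ 0.6167, -0.2051,  0.1394]), np.float64(0.0005034267758260877)) (array([ 0.6178, -0.2053,  0.1343]), np.float64(0.0011547000013850859))
bell (array([295.1753, 246.7526]), np.int32(97)) (array([347.7632, 254.4868]), np.int32(76)) [0.5089 0.0034 0.057 ] [0.5097 0.0029 0.057 ] (array([0.509 , 0.0032, 0.0564]), np.float64(0.0003842131736892337))
box [[0.603  0.3025 0.07  ]
 [0.6261 0.1333 0.07  ]
 [0.4538 0.1011 0.07  ]
 [0.4306 0.2796 0.07  ]]
[np.float64(0.17400397659644337), np.float64(0.17078652712065842), np.float64(0.1752554565018358), np.float64(0.17997963257348815)]
cell [0.4922 0.1541 0.07  ] pad [0.4918 0.16   0.009 ]
[[0.4595 0.1087 0.07  ]
 [0.4393 0.2808 0.07  ]
 [0.6092 0.3013 0.07  ]
 [0.6253 0.1328 0.07  ]] cell S [0.4975 0.1587 0.07  ]
tall? [ 0.5193 -0.184   0.155 ]
sh [ 0.6188 -0.3063  0.11  ]
cone [ 0.503  -0.2975  0.145 ]
p0 [0.5823 0.168  0.105 ]
p1 [0.5662 0.2501 0.105 ]
p2 [0.484  0.2428 0.105 ]
```

Targets are the cork at (0.618,-0.205,0.135), the cell at (0.496,0.158,0.07) and the bell at (0.509,0.003,0.057). I'll close the fingers and swing over at a safe height.

Request:
{"op": "drive_tool", "data": {
  "motion": [
    {"claw": 0, "delta_pos": [-20, -10, 0], "roll": 0},
    {"claw": 0, "delta_pos": [-38, -20, 0], "roll": 0},
    {"claw": 0, "delta_pos": [-38, -20, 0], "roll": 0},
    {"claw": 0, "delta_pos": [-38, -20, 0], "roll": 0},
    {"claw": 0, "delta_pos": [-38, -20, 0], "roll": 0},
    {"claw": 0, "delta_pos": [-38, -20, 0], "roll": 0},
    {"claw": 0, "delta_pos": [-38, -20, 0], "roll": 0},
    {"claw": 0, "delta_pos": [-38, -20, 0], "roll": 0}
  ],
  "squeeze": 5
}}

```text
time: 1.1
position: [0.4036, 0.44, 0.2055]
ee_rot: [0.0, 0.12, 0.993, -0.0]
wrist_force: [0.3, 0.5, -0.3]
gripper_width: 0.185
finger_force: 0.0
```

Request:
{"op": "drive_tool", "data": {
  "motion": [
    {"claw": 0, "delta_pos": [-22, -36, 0], "roll": 0},
    {"claw": 0, "delta_pos": [-22, -36, 0], "roll": 0},
    {"claw": 0, "delta_pos": [-22, -36, 0], "roll": 0},
    {"claw": 0, "delta_pos": [-22, -36, 0], "roll": 0},
    {"claw": 0, "delta_pos": [-22, -36, 0], "roll": 0},
    {"claw": 0, "delta_pos": [-22, -36, 0], "roll": 0},
    {"claw": 0, "delta_pos": [-22, -36, 0], "roll": 0},
    {"claw": 0, "delta_pos": [-22, -36, 0], "roll": 0}
  ]
}}

```text
time: 2.1
position: [0.5049, 0.1183, 0.2055]
ee_rot: [-0.0, 0.12, 0.993, 0.0]
wrist_force: [1.3, 0.7, -0.8]
gripper_width: 0.003
finger_force: 0.0
```

Request:
{"op": "drive_tool", "data": {
  "motion": [
    {"claw": 0, "delta_pos": [-24, -38, 0], "roll": 0},
    {"claw": 0, "delta_pos": [-24, -38, 0], "roll": 0},
    {"claw": 0, "delta_pos": [-24, -38, 0], "roll": 0},
    {"claw": 0, "delta_pos": [-24, -38, 0], "roll": 0},
    {"claw": 0, "delta_pos": [-24, -38, 0], "roll": 0},
    {"claw": 0, "delta_pos": [-24, -38, 0], "roll": 0},
    {"claw": 0, "delta_pos": [-20, -30, 0], "roll": 0},
    {"claw": 0, "delta_pos": [0, 0, 0], "roll": 0}
  ]
}}

```text
time: 3.1
position: [0.6023, -0.1728, 0.2053]
ee_rot: [-0.0, 0.122, 0.993, -0.001]
wrist_force: [-0.5, -0.2, -0.5]
gripper_width: 0.01
finger_force: 0.0
```

Request:
{"op": "drive_tool", "data": {
  "motion": [
    {"claw": 0, "delta_pos": [-12, -14, 0], "roll": 0},
    {"claw": 0, "delta_pos": [-11, -14, 0], "roll": 0},
    {"claw": 0, "delta_pos": [0, 0, 15], "roll": 0},
    {"claw": 0, "delta_pos": [0, 0, 20], "roll": 0},
    {"claw": 0, "delta_pos": [0, 0, 10], "roll": 0},
    {"claw": 0, "delta_pos": [0, 0, 0], "roll": 0},
    {"claw": 0, "delta_pos": [0, 0, 0], "roll": 0}
  ]
}}

```text
time: 3.98
position: [0.6191, -0.2011, 0.1608]
ee_rot: [0.0, 0.119, 0.993, -0.0]
wrist_force: [1.2, -0.7, -0.1]
gripper_width: 0.004
finger_force: 0.0
```

Run:
```python
from workcell import r, eyes
import cv2,numpy as np
print(r.observe()["position"])
f=eyes.grab_frame("scene")["pixels"][190:330,200:360];t=eyes.grab_frame("top")["pixels"][130:270,320:480]
cv2.imwrite("pics/a1.png",np.hstack([cv2.resize(x,(400,350),interpolation=2) for x in(f,t)]))
```

```text
[ 0.61914677 -0.20107852  0.16084851]
```

View pics/a1.png

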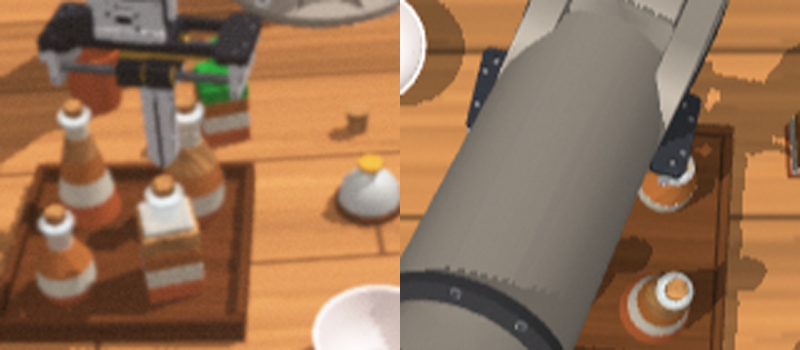

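The fingertips at (162,165) in the crop are right above the square bottle's cork at (163,185). I'll correct by 4 mm, lower, and hold.

Request:
{"op": "drive_tool", "data": {
  "motion": [
    {"claw": 0, "delta_pos": [0, -4, 0], "roll": 0},
    {"claw": 0, "delta_pos": [0, 0, 6], "roll": 0},
    {"claw": 0, "delta_pos": [0, 0, 6], "roll": 0},
    {"claw": 0, "delta_pos": [0, 0, 4], "roll": 0},
    {"claw": 0, "delta_pos": [0, 0, 0], "roll": 0},
    {"claw": 0, "delta_pos": [0, 0, 0], "roll": 0},
    {"claw": 0, "delta_pos": [0, 0, 0], "roll": 0},
    {"claw": 0, "delta_pos": [0, 0, 0], "roll": 0}
  ]
}}

```text
time: 5.08
position: [0.6181, -0.2051, 0.1446]
ee_rot: [0.0, 0.119, 0.993, -0.0]
wrist_force: [0.2, 0.4, -0.1]
gripper_width: 0.003
finger_force: 0.0
```

Request:
{"op": "drive_tool", "data": {
  "motion": [
    {"claw": 0, "delta_pos": [0, 0, 0], "roll": 0},
    {"claw": 0, "delta_pos": [0, 0, 0], "roll": 0},
    {"claw": 0, "delta_pos": [0, 0, 0], "roll": 0},
    {"claw": 0, "delta_pos": [0, 0, 0], "roll": 0},
    {"claw": 0, "delta_pos": [0, 0, 0], "roll": 0},
    {"claw": 0, "delta_pos": [0, 0, 0], "roll": 0},
    {"claw": 0, "delta_pos": [0, 0, 0], "roll": 0},
    {"claw": 0, "delta_pos": [0, 0, 0], "roll": 0}
  ]
}}

```text
time: 6.08
position: [0.618, -0.2051, 0.1445]
ee_rot: [-0.0, 0.119, 0.993, -0.0]
wrist_force: [0.3, -0.1, 0.4]
gripper_width: 0.002
finger_force: 0.0
```

Request:
{"op": "drive_tool", "data": {
  "motion": [
    {"claw": 0, "delta_pos": [0, 0, 0], "roll": 0},
    {"claw": 0, "delta_pos": [0, 0, 0], "roll": 0},
    {"claw": 0, "delta_pos": [0, 0, 0], "roll": 0},
    {"claw": 0, "delta_pos": [0, 0, 0], "roll": 0},
    {"claw": 0, "delta_pos": [0, 0, 0], "roll": 0},
    {"claw": 0, "delta_pos": [0, 0, 0], "roll": 0},
    {"claw": 0, "delta_pos": [0, 0, 0], "roll": 0},
    {"claw": 0, "delta_pos": [0, 0, 0], "roll": 0}
  ]
}}

```text
time: 7.08
position: [0.618, -0.2051, 0.1445]
ee_rot: [-0.0, 0.119, 0.993, -0.0]
wrist_force: [-0.4, 0.1, -0.8]
gripper_width: 0.003
finger_force: 0.0
```

Request:
{"op": "drive_tool", "data": {
  "motion": [
    {"claw": 0, "delta_pos": [0, 0, 0], "roll": 0},
    {"claw": 0, "delta_pos": [0, 0, 0], "roll": 0},
    {"claw": 0, "delta_pos": [0, 0, 0], "roll": 0},
    {"claw": 0, "delta_pos": [0, 0, 0], "roll": 0},
    {"claw": 0, "delta_pos": [0, 0, -10], "roll": 0},
    {"claw": 0, "delta_pos": [0, 0, -20], "roll": 0},
    {"claw": 0, "delta_pos": [0, 0, -20], "roll": 0},
    {"claw": 0, "delta_pos": [0, 0, -10], "roll": 0}
  ]
}}

```text
time: 8.07
position: [0.6187, -0.2053, 0.2068]
ee_rot: [0.001, 0.119, 0.993, -0.0]
wrist_force: [0.2, 0.7, -0.4]
gripper_width: 0.007
finger_force: 0.0
```

Request:
{"op": "drive_tool", "data": {
  "motion": [
    {"claw": 0, "delta_pos": [20, 32, 0], "roll": 0},
    {"claw": 0, "delta_pos": [25, 40, 0], "roll": 0},
    {"claw": 0, "delta_pos": [25, 40, 0], "roll": 0},
    {"claw": 0, "delta_pos": [25, 40, 0], "roll": 0},
    {"claw": 0, "delta_pos": [25, 40, 0], "roll": 0},
    {"claw": 0, "delta_pos": [25, 40, 0], "roll": 0},
    {"claw": 0, "delta_pos": [25, 40, 0], "roll": 0},
    {"claw": 0, "delta_pos": [25, 40, 0], "roll": 0}
  ]
}}

```text
time: 9.07
position: [0.5018, 0.1456, 0.2051]
ee_rot: [0.0, 0.119, 0.993, 0.0]
wrist_force: [1.3, 0.4, -0.1]
gripper_width: 0.005
finger_force: 0.0
```

Request:
{"op": "drive_tool", "data": {
  "motion": [
    {"claw": 0, "delta_pos": [9, 12, 0], "roll": 0},
    {"claw": 0, "delta_pos": [0, 0, 20], "roll": 0},
    {"claw": 0, "delta_pos": [0, 0, 30], "roll": 0},
    {"claw": 0, "delta_pos": [0, 0, 30], "roll": 0},
    {"claw": 0, "delta_pos": [0, 0, 10], "roll": 0},
    {"claw": 0, "delta_pos": [0, 0, 0], "roll": 0},
    {"claw": 0, "delta_pos": [0, 0, 0], "roll": 0}
  ]
}}

```text
time: 9.95
position: [0.4971, 0.1581, 0.1155]
ee_rot: [0.001, 0.119, 0.993, 0.0]
wrist_force: [0.3, 0.0, -0.5]
gripper_width: 0.001
finger_force: 0.0
```

Run:
```python
from workcell import r, eyes
import cv2,numpy as np
print(r.observe()["position"])
f=eyes.grab_frame("scene")["pixels"][160:300,330:490];t=eyes.grab_frame("top")["pixels"][170:310,150:310]
cv2.imwrite("pics/a2.png",np.hstack([cv2.resize(x,(400,350),interpolation=2) for x in(f,t)]))
```

```text
[0.49713393 0.15805132 0.11553874]
```

View pics/a2.png

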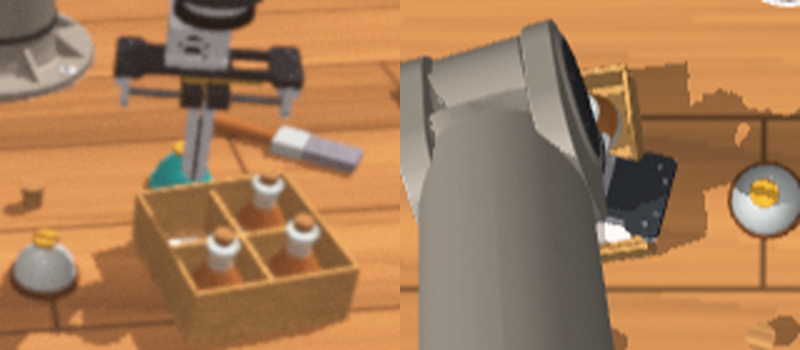

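The fingertips at (193,180) are over the empty compartment in the box's near-left corner, with all three packed bottles clear. I'll lower 40 mm to just above the rim and hold.

Request:
{"op": "drive_tool", "data": {
  "motion": [
    {"claw": 0, "delta_pos": [0, 0, 10], "roll": 0},
    {"claw": 0, "delta_pos": [0, 0, 15], "roll": 0},
    {"claw": 0, "delta_pos": [0, 0, 10], "roll": 0},
    {"claw": 0, "delta_pos": [0, 0, 5], "roll": 0},
    {"claw": 0, "delta_pos": [0, 0, 0], "roll": 0},
    {"claw": 0, "delta_pos": [0, 0, 0], "roll": 0},
    {"claw": 0, "delta_pos": [0, 0, 0], "roll": 0},
    {"claw": 0, "delta_pos": [0, 0, 0], "roll": 0}
  ]
}}

```text
time: 11.05
position: [0.4966, 0.158, 0.0747]
ee_rot: [0.0, 0.119, 0.993, 0.0]
wrist_force: [-0.4, 0.0, 0.9]
gripper_width: 0.005
finger_force: 0.0
```

Request:
{"op": "drive_tool", "data": {
  "motion": [
    {"claw": 0, "delta_pos": [0, 0, 0], "roll": 0},
    {"claw": 0, "delta_pos": [0, 0, 0], "roll": 0},
    {"claw": 0, "delta_pos": [0, 0, 0], "roll": 0},
    {"claw": 0, "delta_pos": [0, 0, 0], "roll": 0},
    {"claw": 0, "delta_pos": [0, 0, 0], "roll": 0},
    {"claw": 0, "delta_pos": [0, 0, 0], "roll": 0},
    {"claw": 0, "delta_pos": [0, 0, 0], "roll": 0},
    {"claw": 0, "delta_pos": [0, 0, 0], "roll": 0}
  ]
}}

```text
time: 12.05
position: [0.4964, 0.158, 0.0745]
ee_rot: [-0.0, 0.119, 0.993, -0.0]
wrist_force: [0.2, 0.7, -0.2]
gripper_width: 0.007
finger_force: 0.0
```

Request:
{"op": "drive_tool", "data": {
  "motion": [
    {"claw": 0, "delta_pos": [0, 0, 0], "roll": 0},
    {"claw": 0, "delta_pos": [0, 0, 0], "roll": 0},
    {"claw": 0, "delta_pos": [0, 0, 0], "roll": 0},
    {"claw": 0, "delta_pos": [0, 0, 0], "roll": 0},
    {"claw": 0, "delta_pos": [0, 0, 0], "roll": 0},
    {"claw": 0, "delta_pos": [0, 0, 0], "roll": 0},
    {"claw": 0, "delta_pos": [0, 0, 0], "roll": 0},
    {"claw": 0, "delta_pos": [0, 0, 0], "roll": 0}
  ]
}}

```text
time: 13.05
position: [0.4964, 0.158, 0.0745]
ee_rot: [-0.0, 0.119, 0.993, -0.0]
wrist_force: [0.1, -0.1, -0.9]
gripper_width: 0.005
finger_force: 0.0
```

Request:
{"op": "drive_tool", "data": {
  "motion": [
    {"claw": 0, "delta_pos": [0, 0, 0], "roll": 0},
    {"claw": 0, "delta_pos": [0, 0, 0], "roll": 0},
    {"claw": 0, "delta_pos": [0, 0, 0], "roll": 0},
    {"claw": 0, "delta_pos": [0, 0, 0], "roll": 0},
    {"claw": 0, "delta_pos": [0, 0, -10], "roll": 0},
    {"claw": 0, "delta_pos": [0, 0, -25], "roll": 0},
    {"claw": 0, "delta_pos": [0, 0, -25], "roll": 0},
    {"claw": 0, "delta_pos": [0, 0, -15], "roll": 0}
  ]
}}

```text
time: 14.05
position: [0.4969, 0.1581, 0.1511]
ee_rot: [0.001, 0.119, 0.993, 0.0]
wrist_force: [0.2, -0.2, 0.0]
gripper_width: 0.006
finger_force: 0.0
```

Request:
{"op": "drive_tool", "data": {
  "motion": [
    {"claw": 0, "delta_pos": [-8, -24, 0], "roll": 0},
    {"claw": 0, "delta_pos": [-10, -30, 0], "roll": 0},
    {"claw": 0, "delta_pos": [-10, -30, 0], "roll": 0},
    {"claw": 0, "delta_pos": [-10, -30, 0], "roll": 0},
    {"claw": 0, "delta_pos": [-7, -20, 0], "roll": 0},
    {"claw": 0, "delta_pos": [-4, -14, 0], "roll": 0},
    {"claw": 0, "delta_pos": [0, 0, 0], "roll": 0},
    {"claw": 0, "delta_pos": [0, 0, 0], "roll": 0}
  ]
}}

```text
time: 15.05
position: [0.509, 0.0035, 0.1494]
ee_rot: [-0.0, 0.119, 0.993, 0.0]
wrist_force: [-0.1, 0.7, -0.1]
gripper_width: 0.006
finger_force: 0.0
```

Request:
{"op": "drive_tool", "data": {
  "motion": [
    {"claw": 0, "delta_pos": [0, 0, 15], "roll": 0},
    {"claw": 0, "delta_pos": [0, 0, 25], "roll": 0},
    {"claw": 0, "delta_pos": [0, 0, 20], "roll": 0},
    {"claw": 0, "delta_pos": [0, 0, 10], "roll": 0},
    {"claw": 0, "delta_pos": [0, 0, 5], "roll": 0},
    {"claw": 0, "delta_pos": [0, 0, 0], "roll": 0},
    {"claw": 0, "delta_pos": [0, 0, 0], "roll": 0}
  ]
}}

```text
time: 15.92
position: [0.5094, 0.0027, 0.075]
ee_rot: [0.0, 0.119, 0.993, 0.0]
wrist_force: [0.0, -0.1, 0.1]
gripper_width: 0.004
finger_force: 0.0
```

Run:
```python
from workcell import r, eyes
import cv2,numpy as np
s=r.observe();print(s["position"],s["wrist_force"])
f=eyes.grab_frame("scene")["pixels"][190:290,290:410]
cv2.imwrite("pics/a3.png",cv2.resize(f,(600,500),interpolation=2))
```

```text
[0.50939596 0.00267507 0.07497601] [ 0.01461613 -0.08733022  0.052227  ]
```

View pics/a3.png

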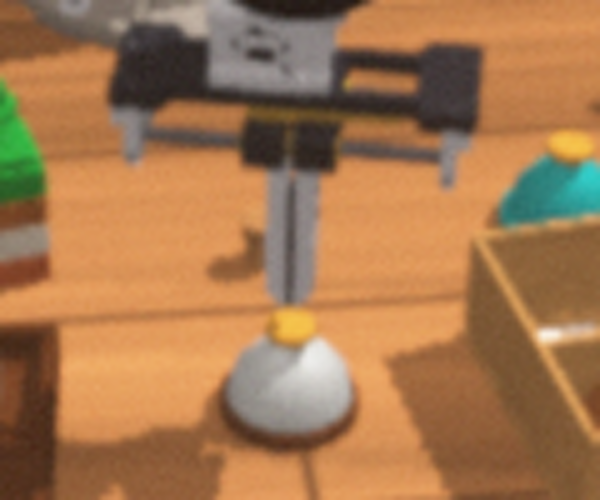

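The fingertips at (290,300) are centred just above the brass cap at (291,325). I'll press slowly.

Request:
{"op": "drive_tool", "data": {
  "motion": [
    {"claw": 0, "delta_pos": [0, 0, 7], "roll": 0},
    {"claw": 0, "delta_pos": [0, 0, 5], "roll": 0},
    {"claw": 0, "delta_pos": [0, 0, 2], "roll": 0},
    {"claw": 0, "delta_pos": [0, 0, 1], "roll": 0},
    {"claw": 0, "delta_pos": [0, 0, 1], "roll": 0},
    {"claw": 0, "delta_pos": [0, 0, 1], "roll": 0},
    {"claw": 0, "delta_pos": [0, 0, 1], "roll": 0},
    {"claw": 0, "delta_pos": [0, 0, 0], "roll": 0}
  ]
}}

```text
time: 16.98
position: [0.5091, 0.0026, 0.0565]
ee_rot: [0.0, 0.119, 0.993, 0.0]
wrist_force: [-0.5, 0.3, 2.2]
gripper_width: 0.007
finger_force: 1.1
```

Contact at z = 0.0565 with 2 N, so about 5 mm more.

Request:
{"op": "drive_tool", "data": {
  "motion": [
    {"claw": 0, "delta_pos": [0, 0, 1], "roll": 0},
    {"claw": 0, "delta_pos": [0, 0, 1], "roll": 0},
    {"claw": 0, "delta_pos": [0, 0, 1], "roll": 0},
    {"claw": 0, "delta_pos": [0, 0, 1], "roll": 0},
    {"claw": 0, "delta_pos": [0, 0, 1], "roll": 0},
    {"claw": 0, "delta_pos": [0, 0, 0], "roll": 0},
    {"claw": 0, "delta_pos": [0, 0, 0], "roll": 0}
  ]
}}

```text
time: 17.85
position: [0.5091, 0.0026, 0.0515]
ee_rot: [0.0, 0.119, 0.993, -0.0]
wrist_force: [-1.1, 0.2, 4.3]
gripper_width: 0.003
finger_force: 2.0
```

Request:
{"op": "drive_tool", "data": {
  "motion": [
    {"claw": 0, "delta_pos": [0, 0, -2], "roll": 0},
    {"claw": 0, "delta_pos": [0, 0, -3], "roll": 0},
    {"claw": 0, "delta_pos": [0, 0, -5], "roll": 0},
    {"claw": 0, "delta_pos": [0, 0, -15], "roll": 0},
    {"claw": 0, "delta_pos": [0, 0, -30], "roll": 0},
    {"claw": 0, "delta_pos": [0, 0, -40], "roll": 0},
    {"claw": 0, "delta_pos": [0, 0, -30], "roll": 0},
    {"claw": 0, "delta_pos": [0, 0, 0], "roll": 0}
  ]
}}

```text
time: 18.85
position: [0.5102, 0.0027, 0.1793]
ee_rot: [0.002, 0.119, 0.993, 0.001]
wrist_force: [-0.0, -0.4, -0.1]
gripper_width: 0.003
finger_force: 0.0
```

Request:
{"op": "drive_tool", "data": {
  "motion": [
    {"claw": 0, "delta_pos": [0, 0, 0], "roll": 0},
    {"claw": 0, "delta_pos": [0, 0, 0], "roll": 0},
    {"claw": 0, "delta_pos": [0, 0, 0], "roll": 0},
    {"claw": 0, "delta_pos": [0, 0, 0], "roll": 0}
  ]
}}

```text
time: 19.35
position: [0.5089, 0.0025, 0.1761]
ee_rot: [-0.0, 0.119, 0.993, -0.0]
wrist_force: [0.2, -0.1, 0.5]
gripper_width: 0.005
finger_force: 0.0
```

Run:
```python
from workcell import r, eyes
from h import *
f=eyes.grab_frame("scene");cv2.imwrite("pics/end.png",f["pixels"])
b=blob(f,348.1,255.2,(15,120,120),(32,255,255),8);print(b, r.observe()["position"], r.observe()["wrist_force"])
```

```text
(array([347.85  , 254.4375]), np.int32(80)) [0.50892707 0.00253261 0.17620981] [0.4756326  0.38762107 0.37996919]
```

View pics/end.png

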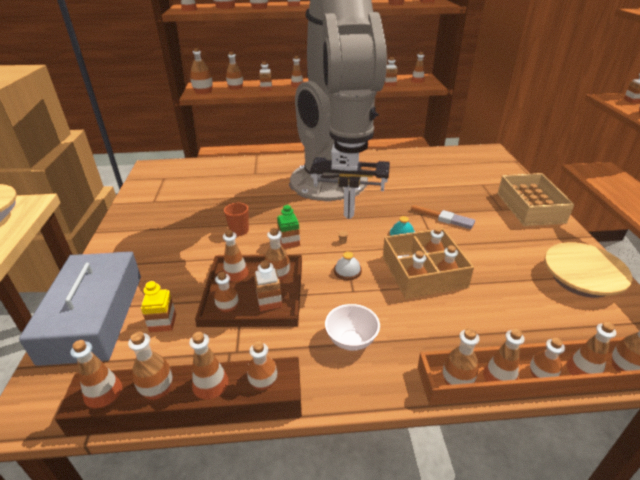

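The bell cap is back up at (348,254), everything else is where it was, and the arm is clear of everything.

```bash
python3 -c "
from workcell import r
print(r.close_job())"
```

```text
the job is handed in; nothing more can be done
None
```

I pointed at the square bottle's cork and then the empty compartment, each for over two seconds, then pressed the bell about 5.5 mm until it read about 4 N; it sprang back, nothing else moved in the final picture, and the job was handed in at about 19 s (no verdict shown).

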